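# Put the remotes away in the caddy

### The arm

A 6-joint arm with a two-finger parallel gripper is mounted at the origin on the work surface. World frame = base frame: x ahead of the robot, y to its left, z up, the work surface at z = 0. Lengths are in m, angles in rad, forces in N, time in s.
With the tool pointing down it reaches from about 0.375 to 0.9 m from the base axis. Payload 3.1 kg.
Tool frame: the origin (TCP) lies on the centre line of the jaws, within the pads' length; the fingertips stand 14 mm ahead of it and the grasp point (between the pads) lies 5 mm behind it; z points along the fingers, y is the line along which they close (so a half turn about z gives the same grasp; the last joint's range is limited). The gripper opens to 87 mm and grips with 3 to 60 N. Pads are 19 mm wide; open, the fingers measure 117 mm over their backs; the gripper's body (75 mm by 190 mm) begins 51 mm behind the grasp point.
Start: joints at [-1.317, 0.527, 1.433, -0, 1.181, -0.178], TCP at [0.262, -0.568, 0.237] pointing down, gripper open.
Joint ranges: [-3.08, 3.08], [-0.75, 2.2], [0.22, 2.44], [-1.43, 4.57], [0, 2.65], [-2.85, 2.85]. Speed limits (rad/s): [2.79, 2.79, 3.14, 3.14, 3.14, 3.14].

### API

Orientations are given as a unit quaternion [x, y, z, w].
In Python, from rig import robot gives the robot as it stands.
- The arm moves only by the tool move_arm, never from a script. Its argument "commands" is a list of rows, each an object with "hand": the finger opening in cm, from 0 to 8.7; "travel": the shift along the tool's x, y, z in cm, a list of three; "twist": the turn, a rotation vector about the tool's x, y, z in degrees, a list of three. In form: [{"hand": hand, "travel": [dx, dy, dz], "twist": [wx, wy, wz]}, ...]. A call has 1 to 5 rows; each row shifts and turns the commanded pose from where the row before left it, along the tool's axes as they then stand; what a row does not reach is not made up. A row lasts 1/12 s, in which the tool goes at most 41.7 mm and 7.16 degrees, less where a joint would pass 70% of its speed; a pose out of reach is approached as far as the arm can. A call is refused whole if a number of a shift passes 4.17 or a number of a turn 7.16, either way. A call with a gripper value outside its range is refused whole. The fingers move at their own pace and stop on an object; "force" is the grip in N (left out, the last holds). Time passes only in rows, so rows that do not move let the fingers close. It gives the time, the measured TCP pose, the force, the opening and the grip force at its end, in the units of the state.
- robot.get_obs(): the state, without advancing time (a new reading comes with each control period).
- robot.camera(name): name is "scene" or "top" or "wrist"; returns a dict with "frame" (420x560x3 uint8, red, green, blue), "fov_y" (degrees; the focal length in pixels is half the picture's height over the tangent of half this angle, whatever the lens; pixels are square), "cx", "cy" (the principal point, pixels), "k1" (the pictures are not rectified: a ray, as slopes to the right and down, at radius r is drawn at 1 + k1 r^2 times it, then the intrinsics apply), "extrinsics" (4x4, takes a point from camera to world coordinates); the wrist camera has in their place "T_tool_cam" (4x4, takes a point from camera to tool coordinates, whose origin is the TCP and whose axes are the flange's). Camera axes: x right, y down, z forward; pixel columns grow to the right and rows downward; lengths in m; the calibration is good to about 2 mm. A picture is of the moment at which its call begins: read the wrist's pose just before it. There is no depth.
- robot.hand_in(): hands the job in; it is judged then, once.
The state is a dict: "time": time; "q": joint angles; "joint_velocities": joint speeds; "joint_torque": joint torques, N m; "position": TCP position; "tool_rot": TCP orientation; "ft_force": force on the tool from outside, world axes, zero at the start; "moment": the same for the moment, N m; "grip_width": finger opening in m; "grip_force": force on a finger pad.
Only numpy, scipy, OpenCV 4.12 (cv2) and the standard library are available. Lean on these libraries where they do the work, as an engineer would, in place of code of your own. Each camera call takes 0.05 s, during which the arm holds its last target. There are 200 camera calls.

### The job

Tidy the coffee table: put the four remote controls away in the wooden caddy, each lying flat, keys up, in the compartment that fits it - the long TV remote in the full-length tray, the middle-sized remote in the longer compartment of the tray with the spare batteries, and the two short remotes in the two equal halves, one in each, either way round. Leave the look-alikes - the phone, the pocket calculator and the power bank - where they lie.

Things in the scene. Friction and masses are not known exactly. Their poses are not given: they have to be found in the camera images.
- tv_remote: TV remote, the longest: black bar 184 x 42 x 22 mm (length, width, height) with many keys and a navigation ring. Origin: centre of its underside; x along its length, z up through its keys. Starts lying flat on the table (z = 0), keys up, left or right of the caddy.
- soundbar_remote: Sound-bar remote, middle size: black bar 120 x 38 x 22 mm with a navigation ring and round keys. Origin: centre of its underside; x along its length, z up through its keys. Starts lying flat on the table (z = 0), keys up, left or right of the caddy.
- player_remote: Short black remote of a streaming player, 80 x 36 x 20 mm, rounded, ring and four round keys. Origin: centre of its underside; x along its length, z up through its keys. Starts lying flat on the table (z = 0), keys up, left or right of the caddy.
- fan_remote: Short white remote of a fan, 80 x 36 x 20 mm, small display and six square keys. Origin: centre of its underside; x along its length, z up through its keys. Starts lying flat on the table (z = 0), keys up, left or right of the caddy.
- tray_long: Undivided tray for the TV remote: well 204 mm long, centred. Fixed grey liner, one of three side by side (73 mm pitch, any order) in the wooden caddy (rim 20 mm high). Outside 210 x 72 x 13 mm, walls and floor 3 mm, wells 66 mm wide (y), 10 mm deep: floor at 8, wall tops at 18 mm over the table. Origin: centre of its underside, 5 mm over the table; x along its length.
- tray_thirds: Divided tray: 140 mm well for the sound-bar remote, centre x = -32 mm; batteries beyond. Fixed grey liner, one of three side by side (73 mm pitch, any order) in the wooden caddy (rim 20 mm high). Outside 210 x 72 x 13 mm, walls and floor 3 mm, wells 66 mm wide (y), 10 mm deep: floor at 8, wall tops at 18 mm over the table. Origin: centre of its underside, 5 mm over the table; x along its length.
- tray_halves: Tray halved: two 100 mm wells, centres x = +52 and -52 mm, a short remote in each. Fixed grey liner, one of three side by side (73 mm pitch, any order) in the wooden caddy (rim 20 mm high). Outside 210 x 72 x 13 mm, walls and floor 3 mm, wells 66 mm wide (y), 10 mm deep: floor at 8, wall tops at 18 mm over the table. Origin: centre of its underside, 5 mm over the table; x along its length.
- phone: Look-alike to leave alone: smartphone, black slab with a plain screen, 148 x 71 x 9 mm, lying left or right of the caddy. Origin: centre of its underside, x along its length, z up.
- calculator: Look-alike to leave alone: pocket calculator with a display and a 4 x 5 block of keys, 116 x 66 x 14 mm, lying left or right of the caddy. Origin: centre of its underside, x along its length, z up.
- power_bank: Look-alike to leave alone: pocket power bank, plain aluminium bar without keys, 96 x 40 x 22 mm, lying left or right of the caddy. Origin: centre of its underside, x along its length, z up.

How it is judged:
By the outcome, as a careful person would: the job done as asked, in the order asked, and still so for the second after the job is handed in, with the robot touching nothing.
It also fails if it takes over 83 s, if anything falls off the work surface, if the arm or the gripper's body presses on something with over 40 N, if the wrist force passes 120 N, or if a joint passes its speed limit or range.

## Working session

There is one attempt and no reset: what is moved stays moved. The work goes in short steps, Python scripts to look and compute and a tool call to move; the robot and the scene stay as the last step left them, time stands still between calls to the robot, and variables do not carry over. Pictures are saved under pics/ and viewed, at most 14 in all, crops included, and the job is handed in when it is done.

Besides the shell and the picture viewer there is one more tool, called after "Emit:" as name([rows], argument=value, ...), one row to a line, values as JSON. move_arm: Moves the arm, as the interface text tells. Its arguments: {"type":"object","properties":{"commands":{"type":"array"},"force":{"type":"number"}},"required":["commands"]}

```bash
mkdir -p pics; ls
python3 - <<'E'
from rig import robot
import cv2,pickle
o=robot.get_obs();print({k:o[k] for k in('time','position','tool_rot','grip_width')})
d={}
for n in('top','scene'):
    c=robot.camera(n);d[n]=c;cv2.imwrite(f'pics/{n}0.png',c['frame'][:,:,::-1])
    print(n,c['fov_y'],c['cx'],c['cy'],c['k1'],c['extrinsics'])
pickle.dump(d,open('c0.pkl','wb'))
E
```

```text
pics
{'time': 0.0, 'position': array([ 0.26140462, -0.56693983,  0.2355692 ]), 'tool_rot': array([ 9.76786182e-01,  2.14213936e-01, -5.18442522e-05, -1.06804328e-03]), 'grip_width': 0.08682487235767161}
top 45.226203591490204 280.63818706508783 213.0153486199333 -0.037738612834143016 [[ 0.00390831 -0.99732583  0.07297892  0.41843049]
 [-0.99995286 -0.00324905  0.00915002 -0.00749389]
 [-0.00888844 -0.07301124 -0.99729151  1.49503728]
 [ 0.          0.          0.          1.        ]]
scene 50.6998981337768 289.5856155329825 207.69355523549928 -0.002281111425540807 [[ 0.44739127  0.48017279 -0.75450324  1.24141538]
 [ 0.89407716 -0.21974865  0.39030316 -0.36324875]
 [ 0.02161189 -0.84920234 -0.52762516  0.53453825]
 [ 0.          0.          0.          1.        ]]
```

View pics/top0.png

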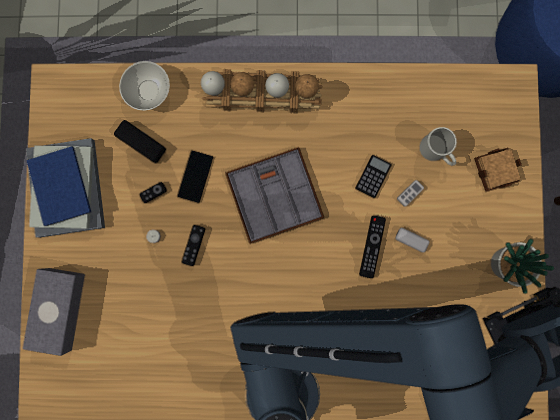

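The top view shows the caddy at (275,195). On the left are the player remote (152,192), the sound-bar remote (194,245) and the phone. On the right are the TV remote (373,246), the fan remote (411,193), the calculator and the power bank.

```bash
cat > h.py <<'E'
import numpy as np,cv2
def K(c):
    f=c['frame'].shape[0]/2/np.tan(np.radians(c['fov_y']/2))
    return np.array([[f,0,c['cx']],[0,f,c['cy']],[0,0,1.]]),np.array([c['k1'],0,0,0,0.])
def cast(c,px,z,T=None):
    T=c['extrinsics'] if T is None else T
    k,d=K(c)
    u=cv2.undistortPoints(np.float64(px).reshape(-1,1,2),k,d)[:,0]
    r=np.c_[u,np.ones(len(u))]@T[:3,:3].T
    return T[:3,3]+r*((z-T[2,3])/r[:,2])[:,None]
def proj(c,P,T=None):
    T=c['extrinsics'] if T is None else T
    k,d=K(c);W=np.linalg.inv(T)
    return cv2.projectPoints(np.float64(P).reshape(-1,1,3),cv2.Rodrigues(W[:3,:3])[0],W[:3,3],k,d)[0][:,0]
def rect(c,mask,z,T=None):
    "largest blob -> world centre, yaw of long side(deg), dims"
    cs,_=cv2.findContours(mask,cv2.RETR_EXTERNAL,cv2.CHAIN_APPROX_NONE)
    q=max(cs,key=cv2.contourArea)[:,0]
    w=cast(c,q,z)[:,:2] if T is None else cast(c,q,z,T)[:,:2]
    (x,y),(a,b),t=cv2.minAreaRect((w*1000).astype(np.float32))
    if a<b:a,b,t=b,a,t+90
    return x/1000,y/1000,(t+90)%180-90,a,b
E
python3 - <<'E'
import pickle,cv2,numpy as np
from h import *
d=pickle.load(open('c0.pkl','rb'));c=d['top'];im=c['frame'];g=im.max(2);hsv=cv2.cvtColor(im,cv2.COLOR_RGB2HSV)
B={'tv':(350,205,395,285,22),'sb':(175,218,213,272,22),'pl':(130,172,175,208,20),'fan':(393,172,430,212,20),'pb':(388,220,436,258,22),'phone':(170,145,220,208,9),'calc':(348,148,396,202,14)}
for n,(x0,y0,x1,y1,z) in B.items():
    m=(hsv[...,1]<70) if n in('fan','pb') else (g<75)
    if n in('fan','pb'): m&=(g>110)
    M=np.zeros(g.shape,np.uint8);M[y0:y1,x0:x1]=m[y0:y1,x0:x1]*255
    print(n,np.round(rect(c,M,z/1000),3))
cv2.imwrite('pics/z1.png',cv2.resize(im[135:290,125:445,::-1],None,fx=2.5,fy=2.5,interpolation=cv2.INTER_CUBIC))
E
```

```text
tv [  0.43   -0.261 -11.872 181.52   44.477]
sb [  0.432   0.261 -16.732 119.89   39.963]
pl [  0.586   0.383 -60.563  79.549  38.774]
fan [  0.588  -0.375 -45.294  78.122  33.169]
pb [ 0.448 -0.378 64.405 91.726 36.23 ]
phone [  0.637   0.262 -15.651 145.579  70.984]
calc [  0.638  -0.267 -26.922 115.391  65.9  ]
```

View pics/z1.png

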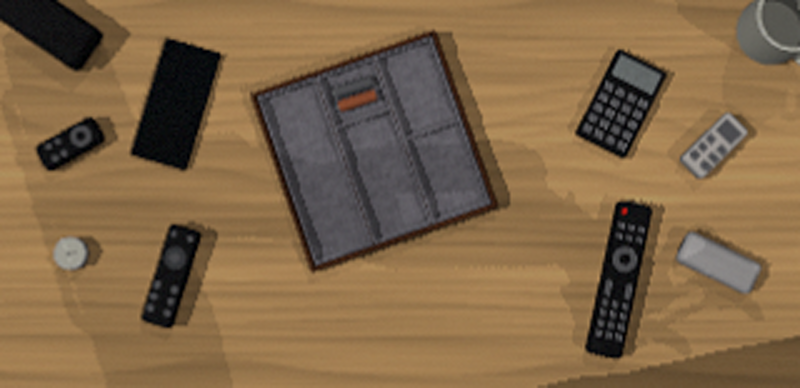

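View pics/scene0.png

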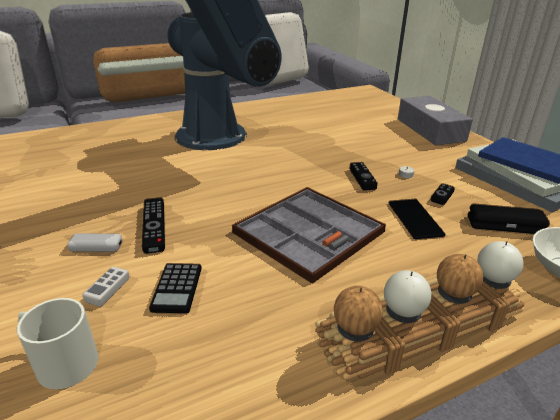

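The caddy's outer corners are at zoom pixels (252,93), (435,32), (497,207) and (313,270). From left to right it holds the long tray, the thirds tray (batteries at the far end) and the halves tray.

```bash
cat >> h.py <<'E'
def caddy():
    import pickle
    c=pickle.load(open('c0.pkl','rb'))['top'];hsv=cv2.cvtColor(c['frame'],cv2.COLOR_RGB2HSV)
    M=np.zeros(hsv.shape[:2],np.uint8);M[140:250,218:332]=((hsv[...,1]<60)*255).astype(np.uint8)[140:250,218:332]
    return c,cv2.morphologyEx(M,cv2.MORPH_OPEN,np.ones((3,3)))
def rel(goal,yaw,o):
    "turn (deg about tool z) then travel in tool axes (cm), to world goal with tool x at yaw"
    from scipy.spatial.transform import Rotation as R
    r=R.from_quat(o['tool_rot']).as_matrix();y=np.degrees(np.arctan2(r[1,0],r[0,0]))
    Y=np.radians(yaw);G=np.array([[np.cos(Y),np.sin(Y),0],[np.sin(Y),-np.cos(Y),0],[0,0,-1]])
    t=-((yaw-y+180)%360-180)
    print('turn z %.1f'%t,'travel cm',np.round(100*G.T@(np.array(goal)-o['position']),2),'tilt deg',np.round(np.degrees(np.arccos(-r[2,2])),2),'pos',o['position'].round(4),'t',round(o['time'],2),'w',round(o['grip_width'],4),'F',round(float(o['grip_force']),1))
E
python3 - <<'E'
from h import *
from rig import robot
c,M=caddy()
print('liner rect',np.round(rect(c,M,.018),4))
px=np.array([[252,93],[435,32],[497,207],[313,270]])/2.5+[125,135]
w=cast(c,px,.020)[:,:2];print(w.round(4),w.mean(0),np.linalg.norm(w-np.roll(w,1,0),axis=1))
d=[w[0]-w[3],w[1]-w[2]];print([np.degrees(np.arctan2(v[1],v[0])) for v in d])
rel([.43,-.261,.15],-11.9,robot.get_obs())
E
```

```text
liner rect [ 5.810000e-01  2.590000e-02 -7.048170e+01  2.207367e+02  2.120101e+02]
[[ 0.6468  0.1686]
 [ 0.7203 -0.0476]
 [ 0.5127 -0.1205]
 [ 0.4382  0.0947]] [0.57950305 0.0238007 ] [0.22134124 0.22836876 0.21998026 0.22771276]
[np.float64(19.516544288072545), np.float64(19.349275500264426)]
turn z 36.6 travel cm [ 10.18 -33.42   8.57] tilt deg 0.11 pos [ 0.2614 -0.567   0.2357] t 0.1 w 0.087 F 0.0
```

Emit:
move_arm([
  {"hand": 7,"travel": [0,0,1],"twist": [0,0,6.1]},
  {"hand": 7,"travel": [0,0,1],"twist": [0,0,6.1]},
  {"hand": 7,"travel": [0,0,1],"twist": [0,0,6.1]},
  {"hand": 7,"travel": [0,0,1],"twist": [0,0,6.1]},
  {"hand": 7,"travel": [0,0,1],"twist": [0,0,6.1]},
], force=20)

```text
time: 0.52
position: [0.2615, -0.5672, 0.1856]
tool_rot: [0.999, -0.053, -0.0, -0.001]
ft_force: [-0.4, -0.4, -1.1]
grip_width: 0.0707
grip_force: 0.0
```

Emit:
move_arm([
  {"hand": 7,"travel": [0,0,0.5],"twist": [0,0,6.1]},
  {"hand": 7,"travel": [1,-3.3,0.5],"twist": [0,0,0]},
  {"hand": 7,"travel": [1,-3.3,0.5],"twist": [0,0,0]},
  {"hand": 7,"travel": [1,-3.3,0.5],"twist": [0,0,0]},
  {"hand": 7,"travel": [1,-3.3,0.5],"twist": [0,0,0]},
])

```text
time: 0.93
position: [0.328, -0.4451, 0.1608]
tool_rot: [0.995, -0.104, -0.0, -0.001]
ft_force: [0.4, -0.2, -0.1]
grip_width: 0.0702
grip_force: 0.0
```

Emit:
move_arm([
  {"hand": 7,"travel": [1,-3.3,0.5],"twist": [0,0,0]},
  {"hand": 7,"travel": [1,-3.3,0.5],"twist": [0,0,0]},
  {"hand": 7,"travel": [1,-3.3,0],"twist": [0,0,0]},
  {"hand": 7,"travel": [1,-3.3,0],"twist": [0,0,0]},
  {"hand": 7,"travel": [1,-3.3,0],"twist": [0,0,0]},
])

```text
time: 1.35
position: [0.411, -0.2937, 0.1512]
tool_rot: [0.995, -0.103, -0.0, -0.0]
ft_force: [0.3, 0.2, 0.2]
grip_width: 0.07
grip_force: 0.0
```

Emit:
move_arm([
  {"hand": 7,"travel": [1.1,-3.5,0],"twist": [0,0,0]},
  {"hand": 7,"travel": [0,0,0],"twist": [0,0,0]},
  {"hand": 7,"travel": [0,0,0],"twist": [0,0,0]},
])

```text
time: 1.6
position: [0.4291, -0.2614, 0.1513]
tool_rot: [0.995, -0.101, -0.0, -0.0]
ft_force: [-0.3, -0.6, -0.0]
grip_width: 0.0702
grip_force: 0.0
```

```bash
cat >> h.py <<'E'
def wrist(name=None):
    from rig import robot
    from scipy.spatial.transform import Rotation as R
    o=robot.get_obs();c=robot.camera('wrist')
    T=np.eye(4);T[:3,:3]=R.from_quat(o['tool_rot']).as_matrix();T[:3,3]=o['position']
    if name: cv2.imwrite(f'pics/{name}.png',c['frame'][:,:,::-1])
    return o,c,T@c['T_tool_cam']
E
python3 - <<'E'
from h import *
o,c,T=wrist('w1')
rel([.43,-.261,.03],-11.9,o)
print(proj(c,[.43,-.261,.022],T),T[:3,3],c['fov_y'])
E
```

```text
turn z 0.3 travel cm [ 0.08 -0.06 12.13] tilt deg 0.06 pos [ 0.4291 -0.2614  0.1513] t 1.6 w 0.0702 F 0.0
[[276.25261043 209.42689476]] [ 0.50941304 -0.27839543  0.29918114] 62.56013994247853
```

View pics/w1.png

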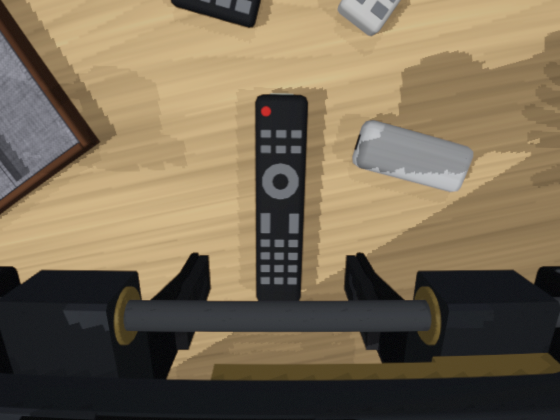

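The wrist view shows the TV remote centred at about (280,210), predicted (276,209). That is about 3 mm to the tool's +y. Descending and gripping.

Emit:
move_arm([
  {"hand": 7,"travel": [0.1,0.2,3],"twist": [0,0,0]},
  {"hand": 7,"travel": [0,0,3],"twist": [0,0,0]},
  {"hand": 7,"travel": [0,0,3],"twist": [0,0,0]},
  {"hand": 7,"travel": [0,0,2.5],"twist": [0,0,0]},
  {"hand": 7,"travel": [0,0,1.2],"twist": [0,0,0]},
])

```text
time: 2.07
position: [0.4275, -0.2665, 0.0216]
tool_rot: [0.995, -0.105, -0.002, -0.001]
ft_force: [1.2, 0.3, -0.4]
grip_width: 0.07
grip_force: 0.0
```

Emit:
move_arm([
  {"hand": 7,"travel": [0,0,0],"twist": [0,0,0]},
  {"hand": 3.5,"travel": [0,0,0],"twist": [0,0,0]},
  {"hand": 3.5,"travel": [0,0,0],"twist": [0,0,0]},
  {"hand": 3.5,"travel": [0,0,0],"twist": [0,0,0]},
  {"hand": 3.5,"travel": [0,0,0],"twist": [0,0,0]},
])

```text
time: 2.48
position: [0.4298, -0.2665, 0.0257]
tool_rot: [0.995, -0.103, 0.001, 0.001]
ft_force: [0.4, -0.3, -0.3]
grip_width: 0.0508
grip_force: 0.0
```

Emit:
move_arm([
  {"hand": 3.5,"travel": [0,0,0],"twist": [0,0,0]},
  {"hand": 3.5,"travel": [0,0,-1],"twist": [0,0,0]},
  {"hand": 3.5,"travel": [0,0,-2],"twist": [0,0,0]},
  {"hand": 3.5,"travel": [0,0,-2],"twist": [0,0,0]},
  {"hand": 3.5,"travel": [0,0,-2],"twist": [0,0,0]},
])

```text
time: 2.9
position: [0.429, -0.2653, 0.0959]
tool_rot: [0.995, -0.103, -0.0, -0.0]
ft_force: [-0.7, 0.5, -2.0]
grip_width: 0.0411
grip_force: 20.0
```

Run:
```python
from h import *
o,c,T=wrist('w2')
rel([.5557,.0938,.06],19.45,o)
```

```text
turn z -31.3 travel cm [ 23.9  -29.64   3.59] tilt deg 0.02 pos [ 0.429  -0.2653  0.0959] t 2.9 w 0.0411 F 20.0
```

View pics/w2.png

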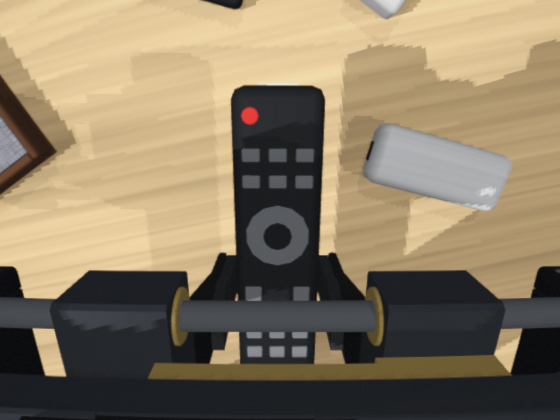

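The TV remote is held, square in the jaws, with its front end at row 87.

Emit:
move_arm([
  {"hand": 3.5,"travel": [0,0,0],"twist": [0,0,-6.3]},
  {"hand": 3.5,"travel": [0,0,0],"twist": [0,0,-6.2]},
  {"hand": 3.5,"travel": [0,0,0],"twist": [0,0,-6.3]},
  {"hand": 3.5,"travel": [0,0,0],"twist": [0,0,-6.2]},
  {"hand": 3.5,"travel": [0,0,0],"twist": [0,0,-6.3]},
])

```text
time: 3.37
position: [0.4292, -0.2654, 0.095]
tool_rot: [0.985, 0.172, 0.0, 0.0]
ft_force: [0.8, -0.7, -0.8]
grip_width: 0.0416
grip_force: 20.0
```

Emit:
move_arm([
  {"hand": 3.5,"travel": [2,-2.5,0],"twist": [0,0,0]},
  {"hand": 3.5,"travel": [2,-2.5,0],"twist": [0,0,0]},
  {"hand": 3.5,"travel": [2,-2.5,0],"twist": [0,0,0]},
  {"hand": 3.5,"travel": [2,-2.5,0],"twist": [0,0,0]},
  {"hand": 3.5,"travel": [2,-2.5,0],"twist": [0,0,0]},
])

```text
time: 3.78
position: [0.4821, -0.113, 0.095]
tool_rot: [0.986, 0.169, 0.0, 0.0]
ft_force: [-0.0, -0.6, -0.6]
grip_width: 0.0416
grip_force: 20.0
```

Emit:
move_arm([
  {"hand": 3.5,"travel": [2,-2.5,0],"twist": [0,0,0]},
  {"hand": 3.5,"travel": [2,-2.5,0],"twist": [0,0,0]},
  {"hand": 3.5,"travel": [2,-2.5,0],"twist": [0,0,0]},
  {"hand": 3.5,"travel": [2,-2.5,0],"twist": [0,0,0]},
  {"hand": 3.5,"travel": [2,-2.5,0],"twist": [0,0,0]},
])

```text
time: 4.2
position: [0.5347, 0.0385, 0.095]
tool_rot: [0.986, 0.169, 0.0, 0.0]
ft_force: [0.5, -0.2, -0.9]
grip_width: 0.0414
grip_force: 20.0
```

Emit:
move_arm([
  {"hand": 3.5,"travel": [2,-2.5,0],"twist": [0,0,0]},
  {"hand": 3.5,"travel": [1.9,-2.1,0],"twist": [0,0,0]},
  {"hand": 3.5,"travel": [0,0,0],"twist": [0,0,0]},
  {"hand": 3.5,"travel": [0,0,0],"twist": [0,0,0]},
  {"hand": 3.5,"travel": [0,0,0],"twist": [0,0,0]},
])

```text
time: 4.62
position: [0.5554, 0.093, 0.0946]
tool_rot: [0.986, 0.169, -0.0, 0.0]
ft_force: [0.7, -0.3, -1.3]
grip_width: 0.0417
grip_force: 20.0
```

Run:
```python
from h import *
o,c,T=wrist('w3')
rel([.5557,.0938,.06],19.45,o)
I=c['T_tool_cam']
# front end of remote, tool frame, image flipped: plane z_tool = const
k,d=K(c);u=cv2.undistortPoints(np.float64([[[278,87]]]),k,d)[0,0];r=I[:3,:3]@[u[0],u[1],1]
for z in(.002,.006): print('front in tool',(I[:3,3]+r*((z-I[2,3])/r[2])).round(4))
import cv2 as v
Y=np.radians(19.45);R=np.array([[np.cos(Y),-np.sin(Y)],[np.sin(Y),np.cos(Y)]])
w=lambda a,b:[*(np.array([.58,.025])+R@[a,b]),.018]
print('expected well corners +x end',proj(c,[w(102,106),w(102,40)] if 0 else [w(.102,.106),w(.102,.04)],T).round(1))
```

```text
turn z 0.0 travel cm [ 0.06 -0.07  3.46] tilt deg 0.06 pos [0.5554 0.093  0.0946] t 4.62 w 0.0417 F 20.0
front in tool [0.0902 0.0011 0.002 ]
front in tool [0.0904 0.0011 0.006 ]
expected well corners +x end [[220.8  73.2]
 [329.1  73.1]]
```

View pics/w3.png

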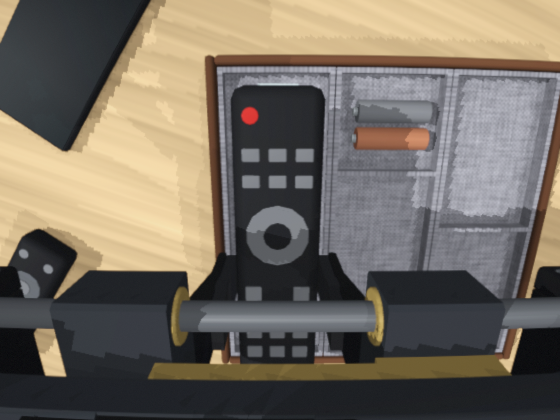

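The expected well corners, (221,73) and (329,73), match the picture, and the remote is centred over the long tray. Lowering and releasing.

Emit:
move_arm([
  {"hand": 3.5,"travel": [0.2,0,2],"twist": [0,0,0]},
  {"hand": 3.5,"travel": [0,0,1.7],"twist": [0,0,0]},
  {"hand": 3.5,"travel": [0,0,1],"twist": [0,0,0]},
  {"hand": 3.5,"travel": [0,0,0.5],"twist": [0,0,0]},
  {"hand": 3.5,"travel": [0,0,0.3],"twist": [0,0,0]},
])

```text
time: 5.08
position: [0.5573, 0.0928, 0.0388]
tool_rot: [0.986, 0.168, -0.001, -0.0]
ft_force: [-0.0, -0.4, -1.5]
grip_width: 0.0416
grip_force: 20.0
```

Emit:
move_arm([
  {"hand": 3.5,"travel": [0,0,0.3],"twist": [0,0,0]},
  {"hand": 3.5,"travel": [0,0,0],"twist": [0,0,0]},
  {"hand": 3.5,"travel": [0,0,0],"twist": [0,0,0]},
])

```text
time: 5.33
position: [0.5583, 0.0936, 0.037]
tool_rot: [0.986, 0.169, 0.0, 0.0]
ft_force: [-0.1, -0.6, -1.0]
grip_width: 0.0415
grip_force: 20.0
```

Emit:
move_arm([
  {"hand": 5.4,"travel": [0,0,0],"twist": [0,0,0]},
  {"hand": 5.4,"travel": [0,0,0],"twist": [0,0,0]},
  {"hand": 5.4,"travel": [0,0,0],"twist": [0,0,0]},
  {"hand": 5.4,"travel": [0,0,0],"twist": [0,0,0]},
])

```text
time: 5.67
position: [0.5583, 0.0938, 0.037]
tool_rot: [0.986, 0.169, 0.0, 0.0]
ft_force: [-0.3, 0.0, 0.2]
grip_width: 0.0527
grip_force: 0.0
```

Emit:
move_arm([
  {"hand": 5.4,"travel": [0,0,-1.5],"twist": [0,0,0]},
  {"hand": 5.4,"travel": [0,0,-2.5],"twist": [0,0,0]},
  {"hand": 7,"travel": [0,0,-2.5],"twist": [0,0,0]},
  {"hand": 7,"travel": [0,0,-2.5],"twist": [0,0,0]},
  {"hand": 7,"travel": [0,0,-2],"twist": [0,0,0]},
])

```text
time: 6.08
position: [0.5584, 0.0938, 0.1485]
tool_rot: [0.986, 0.169, 0.001, 0.0]
ft_force: [-0.0, -0.9, 1.0]
grip_width: 0.0659
grip_force: 0.0
```

Run:
```python
from h import *
o,c,T=wrist('w4')
rel([.432,.261,.14],-16.7,o)
rel([.432,.261,.14],163.3,o);print(o['q'])
```

```text
turn z 36.1 travel cm [-16.91 -12.38   0.85] tilt deg 0.1 pos [0.5584 0.0938 0.1485] t 6.08 w 0.0659 F 0.0
turn z -143.9 travel cm [16.91 12.38  0.85] tilt deg 0.1 pos [0.5584 0.0938 0.1485] t 6.08 w 0.0659 F 0.0
[-3.09265668e-02  5.66216665e-01  1.66523320e+00  2.25332260e-05
  9.08327396e-01  1.20047687e+00]
```

View pics/w4.png

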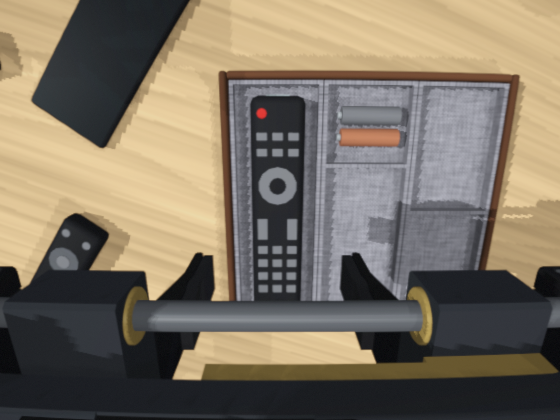

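The TV remote lies flat in the long tray. Next is the sound-bar remote.

Emit:
move_arm([
  {"hand": 7,"travel": [0,0,0],"twist": [0,0,6]},
  {"hand": 7,"travel": [0,0,0],"twist": [0,0,6]},
  {"hand": 7,"travel": [0,0,0],"twist": [0,0,6]},
  {"hand": 7,"travel": [0,0,0],"twist": [0,0,6]},
  {"hand": 7,"travel": [0,0,0],"twist": [0,0,6]},
])

```text
time: 6.55
position: [0.5578, 0.0938, 0.1465]
tool_rot: [0.996, -0.095, -0.0, -0.0]
ft_force: [-0.3, -0.4, -0.6]
grip_width: 0.0697
grip_force: 0.0
```

Emit:
move_arm([
  {"hand": 7,"travel": [0,0,0],"twist": [0,0,6]},
  {"hand": 7,"travel": [-2.5,-1.8,0.2],"twist": [0,0,0]},
  {"hand": 7,"travel": [-2.5,-1.8,0.2],"twist": [0,0,0]},
  {"hand": 7,"travel": [-2.5,-1.8,0.2],"twist": [0,0,0]},
  {"hand": 7,"travel": [-2.5,-1.8,0.2],"twist": [0,0,0]},
])

```text
time: 6.97
position: [0.4817, 0.1919, 0.1383]
tool_rot: [0.99, -0.145, -0.0, -0.0]
ft_force: [0.5, -0.3, 0.0]
grip_width: 0.0699
grip_force: 0.0
```

Emit:
move_arm([
  {"hand": 7,"travel": [-2.5,-1.8,0],"twist": [0,0,0]},
  {"hand": 7,"travel": [-2.5,-1.8,0],"twist": [0,0,0]},
  {"hand": 7,"travel": [-1.9,-1.6,0],"twist": [0,0,0]},
  {"hand": 7,"travel": [0,0,0],"twist": [0,0,0]},
  {"hand": 7,"travel": [0,0,0],"twist": [0,0,0]},
])

```text
time: 7.38
position: [0.4304, 0.2617, 0.1385]
tool_rot: [0.99, -0.142, 0.0, 0.0]
ft_force: [0.2, -0.8, -0.9]
grip_width: 0.0701
grip_force: 0.0
```

Run:
```python
from h import *
o,c,T=wrist('w5')
rel([.432,.261,.026],-16.7,o)
print(proj(c,[.432,.261,.022],T))
```

```text
turn z 0.3 travel cm [ 0.17  0.02 11.25] tilt deg 0.01 pos [0.4304 0.2617 0.1385] t 7.38 w 0.0701 F 0.0
[[277.11786133 213.01334515]]
```

View pics/w5.png

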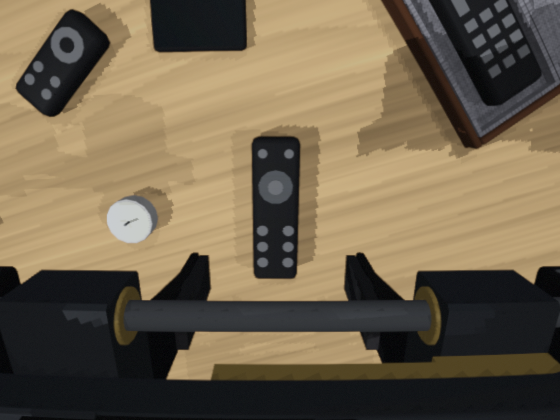

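The sound-bar remote is centred at (276,207), predicted (277,213), so I shift about 4 mm along +x and grip.

Emit:
move_arm([
  {"hand": 7,"travel": [0.4,0,3],"twist": [0,0,0]},
  {"hand": 7,"travel": [0,0,3],"twist": [0,0,0]},
  {"hand": 7,"travel": [0,0,2.5],"twist": [0,0,0]},
  {"hand": 7,"travel": [0,0,1.8],"twist": [0,0,0]},
  {"hand": 7,"travel": [0,0,1],"twist": [0,0,0]},
])

```text
time: 7.85
position: [0.4353, 0.2582, 0.0234]
tool_rot: [0.989, -0.145, -0.001, 0.001]
ft_force: [0.3, -0.5, -0.4]
grip_width: 0.0701
grip_force: 0.0
```

Emit:
move_arm([
  {"hand": 3.2,"travel": [0,0,0],"twist": [0,0,0]},
  {"hand": 3.2,"travel": [0,0,0],"twist": [0,0,0]},
  {"hand": 3.2,"travel": [0,0,0],"twist": [0,0,0]},
  {"hand": 3.2,"travel": [0,0,0],"twist": [0,0,0]},
  {"hand": 3.2,"travel": [0,0,0],"twist": [0,0,0]},
])

```text
time: 8.27
position: [0.436, 0.2598, 0.0267]
tool_rot: [0.99, -0.144, 0.001, -0.001]
ft_force: [-0.1, -1.0, 0.2]
grip_width: 0.0443
grip_force: 0.0
```

Emit:
move_arm([
  {"hand": 3.2,"travel": [0,0,0],"twist": [0,0,0]},
  {"hand": 3.2,"travel": [0,0,0],"twist": [0,0,0]},
  {"hand": 3.2,"travel": [0,0,0],"twist": [0,0,0]},
])

```text
time: 8.52
position: [0.4359, 0.26, 0.0265]
tool_rot: [0.99, -0.144, 0.001, -0.001]
ft_force: [0.1, 0.4, 6.6]
grip_width: 0.0375
grip_force: 20.0
```

Emit:
move_arm([
  {"hand": 3.2,"travel": [0,0,-1],"twist": [0,0,0]},
  {"hand": 3.2,"travel": [0,0,-2],"twist": [0,0,0]},
  {"hand": 3.2,"travel": [0,0,-2],"twist": [0,0,0]},
  {"hand": 3.2,"travel": [0,0,-2],"twist": [0,0,0]},
  {"hand": 3.2,"travel": [0,0,-1],"twist": [0,0,0]},
])

```text
time: 8.93
position: [0.4356, 0.2599, 0.1078]
tool_rot: [0.99, -0.144, 0.001, -0.001]
ft_force: [-0.1, 0.3, -0.1]
grip_width: 0.038
grip_force: 20.0
```

Run:
```python
from h import *
o,c,T=wrist('w6')
rel([.5498,.0143,.037],19.45,o)
```

```text
turn z -36.0 travel cm [ 2.59 26.96  7.08] tilt deg 0.14 pos [0.4356 0.2599 0.1078] t 8.93 w 0.038 F 20.0
```

Emit:
move_arm([
  {"hand": 3.2,"travel": [0,0,0],"twist": [0,0,-6]},
  {"hand": 3.2,"travel": [0,0,0],"twist": [0,0,-6]},
  {"hand": 3.2,"travel": [0,0,0],"twist": [0,0,-6]},
  {"hand": 3.2,"travel": [0,0,0],"twist": [0,0,-6]},
  {"hand": 3.2,"travel": [0,0,0],"twist": [0,0,-6]},
])

```text
time: 9.4
position: [0.4345, 0.2594, 0.1049]
tool_rot: [0.993, 0.12, -0.001, 0.0]
ft_force: [-0.3, 0.1, -0.8]
grip_width: 0.0377
grip_force: 20.0
```

Emit:
move_arm([
  {"hand": 3.2,"travel": [0,0,0],"twist": [0,0,-6]},
  {"hand": 3.2,"travel": [0.3,3,0],"twist": [0,0,0]},
  {"hand": 3.2,"travel": [0.3,3,0],"twist": [0,0,0]},
  {"hand": 3.2,"travel": [0.3,3,0],"twist": [0,0,0]},
  {"hand": 3.2,"travel": [0.3,3,0],"twist": [0,0,0]},
])

```text
time: 9.82
position: [0.486, 0.1494, 0.1048]
tool_rot: [0.986, 0.169, -0.001, -0.0]
ft_force: [-0.0, -0.5, 0.0]
grip_width: 0.0378
grip_force: 20.0
```

Emit:
move_arm([
  {"hand": 3.2,"travel": [0.3,3,0],"twist": [0,0,0]},
  {"hand": 3.2,"travel": [0.3,3,0],"twist": [0,0,0]},
  {"hand": 3.2,"travel": [0.3,3,0],"twist": [0,0,0]},
  {"hand": 3.2,"travel": [0.3,3,0],"twist": [0,0,0]},
  {"hand": 3.2,"travel": [0.2,3,0],"twist": [0,0,0]},
])

```text
time: 10.23
position: [0.5494, 0.0123, 0.1047]
tool_rot: [0.986, 0.169, -0.001, -0.0]
ft_force: [0.1, -0.1, -1.2]
grip_width: 0.0379
grip_force: 20.0
```

Emit:
move_arm([
  {"hand": 3.2,"travel": [0,0,0],"twist": [0,0,0]},
  {"hand": 3.2,"travel": [0,0,0],"twist": [0,0,0]},
  {"hand": 3.2,"travel": [0,0,0],"twist": [0,0,0]},
])

```text
time: 10.48
position: [0.5482, 0.0139, 0.1047]
tool_rot: [0.986, 0.168, -0.001, -0.001]
ft_force: [-0.7, -0.4, -1.7]
grip_width: 0.0378
grip_force: 20.0
```

Run:
```python
from h import *
o,c,T=wrist('w7')
rel([.5498,.0143,.037],19.45,o)
Y=np.radians(19.45);R=np.array([[np.cos(Y),-np.sin(Y)],[np.sin(Y),np.cos(Y)]])
w=lambda a,b:[*(np.array([.58,.025])+R@[a,b]),.018]
print('expected divider ends',proj(c,[w(.038,.033),w(.038,-.033)],T).round(1))
```

```text
turn z -0.0 travel cm [0.16 0.02 6.77] tilt deg 0.17 pos [0.5482 0.0139 0.1047] t 10.48 w 0.0378 F 20.0
expected divider ends [[226.5 124.2]
 [326.5 124.1]]
```

View pics/w7.png

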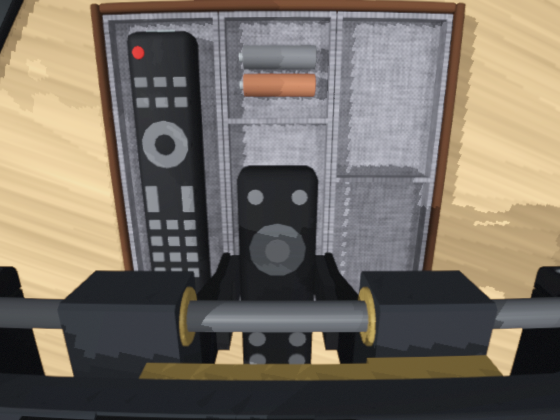

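The sound-bar remote is centred over the 140 mm well, with the divider at row 122 where expected. Lowering and releasing.

Emit:
move_arm([
  {"hand": 3.2,"travel": [0.2,0,2],"twist": [0,0,0]},
  {"hand": 3.2,"travel": [0,0,2],"twist": [0,0,0]},
  {"hand": 3.2,"travel": [0,0,1.3],"twist": [0,0,0]},
  {"hand": 3.2,"travel": [0,0,0.8],"twist": [0,0,0]},
  {"hand": 3.2,"travel": [0,0,0.4],"twist": [0,0,0]},
])

```text
time: 10.95
position: [0.55, 0.0157, 0.0393]
tool_rot: [0.985, 0.17, -0.001, -0.001]
ft_force: [-0.5, 0.1, -0.4]
grip_width: 0.0374
grip_force: 20.0
```

Emit:
move_arm([
  {"hand": 3.2,"travel": [0,0,0.2],"twist": [0,0,0]},
  {"hand": 3.2,"travel": [0,0,0],"twist": [0,0,0]},
  {"hand": 3.2,"travel": [0,0,0],"twist": [0,0,0]},
])

```text
time: 11.2
position: [0.5518, 0.0145, 0.0391]
tool_rot: [0.986, 0.169, 0.001, 0.0]
ft_force: [0.4, -1.1, -0.5]
grip_width: 0.0377
grip_force: 20.0
```

Emit:
move_arm([
  {"hand": 5,"travel": [0,0,0],"twist": [0,0,0]},
  {"hand": 5,"travel": [0,0,0],"twist": [0,0,0]},
  {"hand": 5,"travel": [0,0,0],"twist": [0,0,0]},
  {"hand": 5,"travel": [0,0,0],"twist": [0,0,0]},
])

```text
time: 11.53
position: [0.5517, 0.0142, 0.039]
tool_rot: [0.986, 0.169, 0.0, 0.0]
ft_force: [-0.3, 0.6, -0.4]
grip_width: 0.0485
grip_force: 0.0
```

Emit:
move_arm([
  {"hand": 5,"travel": [0,0,-1.5],"twist": [0,0,0]},
  {"hand": 5,"travel": [0,0,-2.5],"twist": [0,0,0]},
  {"hand": 7,"travel": [0,0,-2.5],"twist": [0,0,0]},
  {"hand": 7,"travel": [0,0,-2.5],"twist": [0,0,0]},
  {"hand": 7,"travel": [0,0,-2],"twist": [0,0,0]},
])

```text
time: 11.95
position: [0.5518, 0.0142, 0.1505]
tool_rot: [0.986, 0.169, 0.001, 0.0]
ft_force: [0.2, -0.1, -0.2]
grip_width: 0.0631
grip_force: 0.0
```

Run:
```python
from h import *
o,c,T=wrist('w8')
rel([.588,-.375,.14],-45.3,o)
```

```text
turn z 64.7 travel cm [30.21 24.8   1.05] tilt deg 0.1 pos [0.5518 0.0142 0.1505] t 11.95 w 0.0631 F 0.0
```

View pics/w8.png

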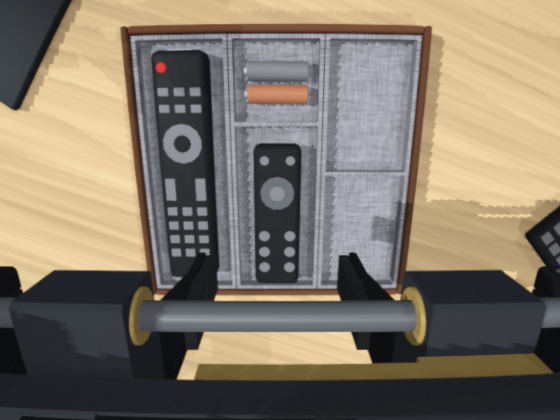

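The sound-bar remote is flat in its well and the TV remote sits well. Next is the fan remote.

Emit:
move_arm([
  {"hand": 7,"travel": [0,0,0],"twist": [0,0,6.5]},
  {"hand": 7,"travel": [0,0,0],"twist": [0,0,6.5]},
  {"hand": 7,"travel": [0,0,0],"twist": [0,0,6.5]},
  {"hand": 7,"travel": [0,0,0],"twist": [0,0,6.5]},
  {"hand": 7,"travel": [0,0,0],"twist": [0,0,6.5]},
])

```text
time: 12.42
position: [0.5512, 0.0143, 0.1484]
tool_rot: [0.993, -0.117, -0.0, -0.0]
ft_force: [-0.4, 0.1, -0.7]
grip_width: 0.0697
grip_force: 0.0
```

Emit:
move_arm([
  {"hand": 7,"travel": [0,0,0],"twist": [0,0,6.5]},
  {"hand": 7,"travel": [0,0,0],"twist": [0,0,6.5]},
  {"hand": 7,"travel": [0,0,0],"twist": [0,0,6.5]},
  {"hand": 7,"travel": [0,0,0],"twist": [0,0,6.5]},
  {"hand": 7,"travel": [0,0,0],"twist": [0,0,6.2]},
])

```text
time: 12.83
position: [0.5512, 0.0143, 0.1484]
tool_rot: [0.922, -0.387, -0.0, 0.0]
ft_force: [0.0, -0.1, -0.6]
grip_width: 0.0698
grip_force: 0.0
```

Emit:
move_arm([
  {"hand": 7,"travel": [2.5,2,0.2],"twist": [0,0,0]},
  {"hand": 7,"travel": [2.5,2,0.2],"twist": [0,0,0]},
  {"hand": 7,"travel": [2.5,2,0.2],"twist": [0,0,0]},
  {"hand": 7,"travel": [2.5,2,0.2],"twist": [0,0,0]},
  {"hand": 7,"travel": [2.5,2,0.2],"twist": [0,0,0]},
])

```text
time: 13.25
position: [0.5682, -0.1462, 0.1383]
tool_rot: [0.923, -0.385, -0.0, -0.0]
ft_force: [-0.2, 0.2, 0.8]
grip_width: 0.0701
grip_force: 0.0
```

Emit:
move_arm([
  {"hand": 7,"travel": [2.5,2,0],"twist": [0,0,0]},
  {"hand": 7,"travel": [2.5,2,0],"twist": [0,0,0]},
  {"hand": 7,"travel": [2.5,2,0],"twist": [0,0,0]},
  {"hand": 7,"travel": [2.5,2,0],"twist": [0,0,0]},
  {"hand": 7,"travel": [2.5,2,0],"twist": [0,0,0]},
])

```text
time: 13.67
position: [0.585, -0.3056, 0.1382]
tool_rot: [0.923, -0.385, -0.0, -0.0]
ft_force: [0.4, 0.1, 0.6]
grip_width: 0.07
grip_force: 0.0
```

Emit:
move_arm([
  {"hand": 7,"travel": [2.5,2.4,0],"twist": [0,0,0]},
  {"hand": 7,"travel": [2.7,2.4,0],"twist": [0,0,0]},
  {"hand": 7,"travel": [0,0,0],"twist": [0,0,0]},
  {"hand": 7,"travel": [0,0,0],"twist": [0,0,0]},
  {"hand": 7,"travel": [0,0,0],"twist": [0,0,0]},
])

```text
time: 14.08
position: [0.5871, -0.3742, 0.1378]
tool_rot: [0.923, -0.385, -0.001, -0.001]
ft_force: [0.6, 0.6, -0.2]
grip_width: 0.07
grip_force: 0.0
```

Run:
```python
from h import *
o,c,T=wrist('w9')
rel([.588,-.375,.025],-45.3,o)
print(proj(c,[.588,-.375,.020],T))
```

```text
turn z -0.0 travel cm [ 1.200e-01 -1.000e-02  1.128e+01] tilt deg 0.13 pos [ 0.5871 -0.3742  0.1378] t 14.08 w 0.07 F 0.0
[[277.29014291 212.75977234]]
```

View pics/w9.png

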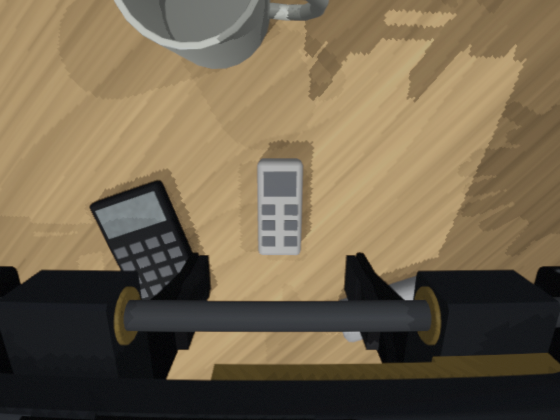

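The fan remote is at (280,207), predicted (277,213): I shift x by +5 mm and y by +2 mm. The calculator and power bank are clear of the fingers.

Emit:
move_arm([
  {"hand": 6,"travel": [0.5,0.2,3],"twist": [0,0,0]},
  {"hand": 6,"travel": [0,0,3],"twist": [0,0,0]},
  {"hand": 6,"travel": [0,0,2.5],"twist": [0,0,0]},
  {"hand": 6,"travel": [0,0,1.8],"twist": [0,0,0]},
  {"hand": 6,"travel": [0,0,1.1],"twist": [0,0,0]},
])

```text
time: 14.55
position: [0.5888, -0.3765, 0.0218]
tool_rot: [0.923, -0.384, -0.003, -0.001]
ft_force: [0.3, -0.3, 0.3]
grip_width: 0.0602
grip_force: 0.0
```

Emit:
move_arm([
  {"hand": 3,"travel": [0,0,0],"twist": [0,0,0]},
  {"hand": 3,"travel": [0,0,0],"twist": [0,0,0]},
  {"hand": 3,"travel": [0,0,0],"twist": [0,0,0]},
  {"hand": 3,"travel": [0,0,0],"twist": [0,0,0]},
  {"hand": 3,"travel": [0,0,0],"twist": [0,0,0]},
])

```text
time: 14.97
position: [0.5909, -0.3804, 0.0264]
tool_rot: [0.923, -0.385, 0.001, 0.0]
ft_force: [0.2, 1.3, 2.8]
grip_width: 0.0357
grip_force: 20.0
```

Emit:
move_arm([
  {"hand": 3,"travel": [0,0,0],"twist": [0,0,0]},
  {"hand": 3,"travel": [0,0,0],"twist": [0,0,0]},
  {"hand": 3,"travel": [0,0,0],"twist": [0,0,0]},
])

```text
time: 15.22
position: [0.5909, -0.3804, 0.0264]
tool_rot: [0.923, -0.385, 0.001, 0.0]
ft_force: [-0.2, 1.6, 5.8]
grip_width: 0.0356
grip_force: 20.0
```

Emit:
move_arm([
  {"hand": 3,"travel": [0,0,-1],"twist": [0,0,0]},
  {"hand": 3,"travel": [0,0,-2],"twist": [0,0,0]},
  {"hand": 3,"travel": [0,0,-2],"twist": [0,0,0]},
  {"hand": 3,"travel": [0,0,-2],"twist": [0,0,0]},
  {"hand": 3,"travel": [0,0,-1],"twist": [0,0,0]},
])

```text
time: 15.63
position: [0.5908, -0.3806, 0.1076]
tool_rot: [0.923, -0.385, 0.002, 0.001]
ft_force: [0.1, -0.8, -0.3]
grip_width: 0.0355
grip_force: 20.0
```

Run:
```python
from h import *
o,c,T=wrist('w10')
rel([.5553,-.0611,.037],19.45,o)
```

```text
turn z -64.7 travel cm [  7.29 -31.31   7.06] tilt deg 0.22 pos [ 0.5908 -0.3806  0.1076] t 15.63 w 0.0355 F 20.0
```

Emit:
move_arm([
  {"hand": 3,"travel": [0,0,0],"twist": [0,0,-6.5]},
  {"hand": 3,"travel": [0,0,0],"twist": [0,0,-6.5]},
  {"hand": 3,"travel": [0,0,0],"twist": [0,0,-6.5]},
  {"hand": 3,"travel": [0,0,0],"twist": [0,0,-6.5]},
  {"hand": 3,"travel": [0,0,0],"twist": [0,0,-6.5]},
])

```text
time: 16.1
position: [0.5893, -0.3793, 0.1035]
tool_rot: [0.994, -0.108, -0.001, -0.001]
ft_force: [-0.7, 0.1, -0.2]
grip_width: 0.0361
grip_force: 20.0
```

Emit:
move_arm([
  {"hand": 3,"travel": [0,0,0],"twist": [0,0,-6.5]},
  {"hand": 3,"travel": [0,0,0],"twist": [0,0,-6.5]},
  {"hand": 3,"travel": [0,0,0],"twist": [0,0,-6.5]},
  {"hand": 3,"travel": [0,0,0],"twist": [0,0,-6.5]},
  {"hand": 3,"travel": [0,0,0],"twist": [0,0,-6.2]},
])

```text
time: 16.52
position: [0.5893, -0.3793, 0.1034]
tool_rot: [0.985, 0.171, -0.001, -0.001]
ft_force: [-0.9, 0.5, -0.6]
grip_width: 0.0356
grip_force: 20.0
```

Emit:
move_arm([
  {"hand": 3,"travel": [0.7,-3,0],"twist": [0,0,0]},
  {"hand": 3,"travel": [0.7,-3,0],"twist": [0,0,0]},
  {"hand": 3,"travel": [0.7,-3,0],"twist": [0,0,0]},
  {"hand": 3,"travel": [0.7,-3,0],"twist": [0,0,0]},
  {"hand": 3,"travel": [0.7,-3,0],"twist": [0,0,0]},
])

```text
time: 16.93
position: [0.5719, -0.2251, 0.1037]
tool_rot: [0.986, 0.169, -0.001, -0.001]
ft_force: [0.3, 0.2, -0.8]
grip_width: 0.0357
grip_force: 20.0
```

Emit:
move_arm([
  {"hand": 3,"travel": [0.7,-3,0],"twist": [0,0,0]},
  {"hand": 3,"travel": [0.7,-3,0],"twist": [0,0,0]},
  {"hand": 3,"travel": [0.7,-3,0],"twist": [0,0,0]},
  {"hand": 3,"travel": [0.7,-3,0],"twist": [0,0,0]},
  {"hand": 3,"travel": [0.7,-3,0],"twist": [0,0,0]},
])

```text
time: 17.35
position: [0.5552, -0.072, 0.1039]
tool_rot: [0.986, 0.169, -0.001, -0.0]
ft_force: [0.5, 0.1, -0.9]
grip_width: 0.0356
grip_force: 20.0
```

Emit:
move_arm([
  {"hand": 3,"travel": [0.3,-1.3,0],"twist": [0,0,0]},
  {"hand": 3,"travel": [0,0,0],"twist": [0,0,0]},
  {"hand": 3,"travel": [0,0,0],"twist": [0,0,0]},
  {"hand": 3,"travel": [0,0,0],"twist": [0,0,0]},
])

```text
time: 17.68
position: [0.5554, -0.0616, 0.1045]
tool_rot: [0.986, 0.169, 0.0, 0.001]
ft_force: [0.3, -0.5, -0.1]
grip_width: 0.036
grip_force: 20.0
```

Run:
```python
from h import *
o,c,T=wrist('w11')
rel([.5553,-.0611,.037],19.45,o)
Y=np.radians(19.45);R=np.array([[np.cos(Y),-np.sin(Y)],[np.sin(Y),np.cos(Y)]])
w=lambda a,b:[*(np.array([.58,.025])+R@[a,b]),.018]
print('expected divider ends',proj(c,[w(-.002,-.04),w(-.002,-.106)],T).round(1))
```

```text
turn z -0.0 travel cm [ 0.01 -0.05  6.75] tilt deg 0.08 pos [ 0.5554 -0.0616  0.1045] t 17.68 w 0.036 F 20.0
expected divider ends [[226.6 157.3]
 [324.1 157.2]]
```

View pics/w11.png

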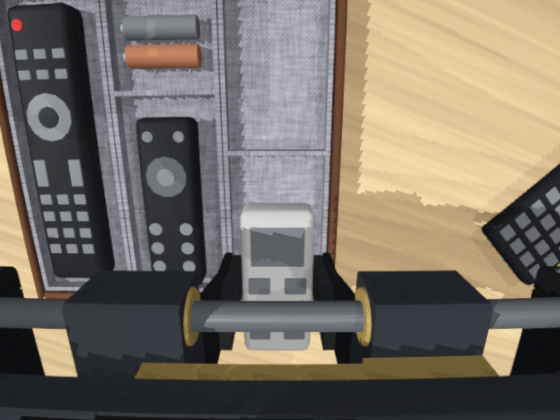

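The fan remote is centred over the near half, with the divider at row 153, predicted 157. Lowering with x +2 mm.

Emit:
move_arm([
  {"hand": 3,"travel": [0.2,0,2],"twist": [0,0,0]},
  {"hand": 3,"travel": [0,0,2],"twist": [0,0,0]},
  {"hand": 3,"travel": [0,0,1.3],"twist": [0,0,0]},
  {"hand": 3,"travel": [0,0,0.9],"twist": [0,0,0]},
  {"hand": 3,"travel": [0,0,0.4],"twist": [0,0,0]},
])

```text
time: 18.15
position: [0.5562, -0.0609, 0.0372]
tool_rot: [0.986, 0.168, -0.001, -0.0]
ft_force: [0.2, 0.1, -0.5]
grip_width: 0.0357
grip_force: 20.0
```

Emit:
move_arm([
  {"hand": 3,"travel": [0,0,0.2],"twist": [0,0,0]},
  {"hand": 3,"travel": [0,0,0],"twist": [0,0,0]},
  {"hand": 3,"travel": [0,0,0],"twist": [0,0,0]},
])

```text
time: 18.4
position: [0.557, -0.06, 0.0371]
tool_rot: [0.986, 0.169, 0.001, 0.0]
ft_force: [0.2, -0.4, -0.2]
grip_width: 0.0355
grip_force: 20.0
```

Emit:
move_arm([
  {"hand": 4.8,"travel": [0,0,0],"twist": [0,0,0]},
  {"hand": 4.8,"travel": [0,0,0],"twist": [0,0,0]},
  {"hand": 4.8,"travel": [0,0,0],"twist": [0,0,0]},
  {"hand": 4.8,"travel": [0,0,0],"twist": [0,0,0]},
])

```text
time: 18.73
position: [0.5567, -0.0596, 0.037]
tool_rot: [0.986, 0.169, 0.0, 0.0]
ft_force: [0.4, -0.0, 0.6]
grip_width: 0.0468
grip_force: 0.0
```

Emit:
move_arm([
  {"hand": 4.8,"travel": [0,0,-1.5],"twist": [0,0,0]},
  {"hand": 4.8,"travel": [0,0,-2.5],"twist": [0,0,0]},
  {"hand": 7,"travel": [0,0,-2.5],"twist": [0,0,0]},
  {"hand": 7,"travel": [0,0,-2.5],"twist": [0,0,0]},
  {"hand": 7,"travel": [0,0,-2],"twist": [0,0,0]},
])

```text
time: 19.15
position: [0.5569, -0.0596, 0.1485]
tool_rot: [0.986, 0.169, 0.001, 0.0]
ft_force: [0.3, -1.3, 0.1]
grip_width: 0.0607
grip_force: 0.0
```

Run:
```python
from h import *
o,c,T=wrist('w12')
rel([.586,.383,.14],119.4,o);print(o['q'][[0,5]])
```

```text
turn z -100.0 travel cm [37.13 24.27  0.85] tilt deg 0.1 pos [ 0.5569 -0.0596  0.1485] t 19.15 w 0.0607 F 0.0
[-0.30617326  0.92514413]
```

View pics/w12.png

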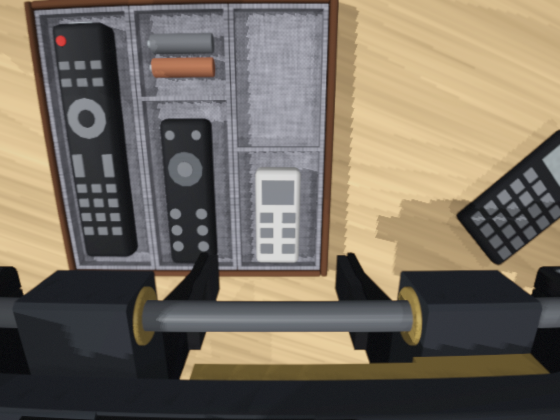

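The fan remote is flat in the near half. Last is the player remote; I have one picture left to view, so its grasp will be measured numerically.

Emit:
move_arm([
  {"hand": 7,"travel": [0,0,0],"twist": [0,0,-7]},
  {"hand": 7,"travel": [0,0,0],"twist": [0,0,-7]},
  {"hand": 7,"travel": [0,0,0],"twist": [0,0,-7]},
  {"hand": 7,"travel": [0,0,0],"twist": [0,0,-7]},
  {"hand": 7,"travel": [0,0,0],"twist": [0,0,-7]},
])

```text
time: 19.62
position: [0.5563, -0.0594, 0.1465]
tool_rot: [0.888, 0.46, -0.0, -0.0]
ft_force: [0.3, -0.3, 0.1]
grip_width: 0.0698
grip_force: 0.0
```

Emit:
move_arm([
  {"hand": 7,"travel": [0,0,0],"twist": [0,0,-7]},
  {"hand": 7,"travel": [0,0,0],"twist": [0,0,-7]},
  {"hand": 7,"travel": [0,0,0],"twist": [0,0,-7]},
  {"hand": 7,"travel": [0,0,0],"twist": [0,0,-7]},
  {"hand": 7,"travel": [0,0,0],"twist": [0,0,-7]},
])

```text
time: 20.03
position: [0.5563, -0.0595, 0.1463]
tool_rot: [0.708, 0.706, -0.0, -0.0]
ft_force: [-0.1, -0.2, -0.4]
grip_width: 0.0701
grip_force: 0.0
```

Emit:
move_arm([
  {"hand": 7,"travel": [0,0,0],"twist": [0,0,-7]},
  {"hand": 7,"travel": [0,0,0],"twist": [0,0,-7]},
  {"hand": 7,"travel": [0,0,0],"twist": [0,0,-7]},
  {"hand": 7,"travel": [0,0,0],"twist": [0,0,-7]},
  {"hand": 7,"travel": [0,0,0],"twist": [0,0,-2]},
])

```text
time: 20.45
position: [0.5562, -0.0594, 0.1463]
tool_rot: [0.502, 0.865, -0.0, -0.0]
ft_force: [0.2, 0.3, 0.3]
grip_width: 0.0699
grip_force: 0.0
```

Emit:
move_arm([
  {"hand": 7,"travel": [2.8,1.8,0],"twist": [0,0,0]},
  {"hand": 7,"travel": [2.8,1.8,0],"twist": [0,0,0]},
  {"hand": 7,"travel": [2.8,1.8,0],"twist": [0,0,0]},
  {"hand": 7,"travel": [2.8,1.8,0],"twist": [0,0,0]},
  {"hand": 7,"travel": [2.8,1.8,0],"twist": [0,0,0]},
])

```text
time: 20.87
position: [0.5657, 0.108, 0.1464]
tool_rot: [0.504, 0.863, -0.0, -0.0]
ft_force: [0.6, 0.2, 0.7]
grip_width: 0.07
grip_force: 0.0
```

Emit:
move_arm([
  {"hand": 7,"travel": [2.8,1.8,0],"twist": [0,0,0]},
  {"hand": 7,"travel": [2.8,1.8,0],"twist": [0,0,0]},
  {"hand": 7,"travel": [2.8,1.8,0],"twist": [0,0,0]},
  {"hand": 7,"travel": [2.8,1.8,0],"twist": [0,0,0]},
  {"hand": 7,"travel": [2.8,1.8,0],"twist": [0,0,0]},
])

```text
time: 21.28
position: [0.5752, 0.2745, 0.1463]
tool_rot: [0.504, 0.864, -0.0, -0.0]
ft_force: [-0.1, 0.8, 0.6]
grip_width: 0.0699
grip_force: 0.0
```

Emit:
move_arm([
  {"hand": 7,"travel": [2.8,1.9,0.3],"twist": [0,0,0]},
  {"hand": 7,"travel": [2.8,2.2,0.3],"twist": [0,0,0]},
  {"hand": 7,"travel": [3.5,2.2,0.2],"twist": [0,0,0]},
  {"hand": 7,"travel": [0,0,0],"twist": [0,0,0]},
  {"hand": 7,"travel": [0,0,0],"twist": [0,0,0]},
])

```text
time: 21.7
position: [0.5848, 0.3853, 0.1377]
tool_rot: [0.502, 0.865, -0.0, -0.0]
ft_force: [-0.4, -0.9, -0.0]
grip_width: 0.0698
grip_force: 0.0
```

Run:
```python
from h import *
o,c,T=wrist('w13')
rel([.586,.383,.025],119.4,o)
p=proj(c,[.586,.383,.020],T)[0];print(p)
g=c['frame'].max(2)
for th in(60,75,90):
    m=((g<th)*255).astype(np.uint8);m[262:]=0
    m=cv2.morphologyEx(m,cv2.MORPH_CLOSE,np.ones((9,9)))
    n,l,s,ce=cv2.connectedComponentsWithStats(m)
    i=l[int(p[1]),int(p[0])];M=((l==i)*255).astype(np.uint8)
    print(th,s[i],ce[i],np.round(rect(c,M,.020,T),4))
```

```text
turn z 0.3 travel cm [-2.600e-01 -1.000e-02  1.127e+01] tilt deg 0.02 pos [0.5848 0.3853 0.1377] t 21.7 w 0.0698 F 0.0
[276.4942344  216.19220936]
60 [ 259  163   44   94 3661] [280.12045889 207.71756351] [  0.5865   0.3879 -60.4333  77.6549  33.8405]
75 [ 259  163   44   94 3913] [280.14413493 209.00690008] [  0.5865   0.3879 -60.4386  77.6902  34.1634]
90 [ 259  163   44   94 3950] [280.14050633 209.04886076] [  0.5865   0.3879 -60.5142  77.7182  34.4038]
```

Emit:
move_arm([
  {"hand": 6,"travel": [0.1,0.3,3],"twist": [0,0,0]},
  {"hand": 6,"travel": [0,0,3],"twist": [0,0,0]},
  {"hand": 6,"travel": [0,0,2.5],"twist": [0,0,0]},
  {"hand": 6,"travel": [0,0,1.8],"twist": [0,0,0]},
  {"hand": 6,"travel": [0,0,1.1],"twist": [0,0,0]},
])

```text
time: 22.17
position: [0.5864, 0.3825, 0.0218]
tool_rot: [0.505, 0.863, -0.002, -0.001]
ft_force: [-0.4, -0.3, 0.2]
grip_width: 0.0604
grip_force: 0.0
```

Emit:
move_arm([
  {"hand": 3,"travel": [0,0,0],"twist": [0,0,0]},
  {"hand": 3,"travel": [0,0,0],"twist": [0,0,0]},
  {"hand": 3,"travel": [0,0,0],"twist": [0,0,0]},
  {"hand": 3,"travel": [0,0,0],"twist": [0,0,0]},
  {"hand": 3,"travel": [0,0,0],"twist": [0,0,0]},
])

```text
time: 22.58
position: [0.5889, 0.3856, 0.0264]
tool_rot: [0.504, 0.864, 0.001, 0.001]
ft_force: [0.0, -1.3, 2.5]
grip_width: 0.0359
grip_force: 20.0
```

Emit:
move_arm([
  {"hand": 3,"travel": [0,0,0],"twist": [0,0,0]},
  {"hand": 3,"travel": [0,0,0],"twist": [0,0,0]},
  {"hand": 3,"travel": [0,0,0],"twist": [0,0,0]},
])

```text
time: 22.83
position: [0.5889, 0.3856, 0.0264]
tool_rot: [0.504, 0.864, 0.001, 0.001]
ft_force: [-0.8, -1.5, 6.3]
grip_width: 0.0359
grip_force: 20.0
```

Emit:
move_arm([
  {"hand": 3,"travel": [0,0,-1],"twist": [0,0,0]},
  {"hand": 3,"travel": [0,0,-2],"twist": [0,0,0]},
  {"hand": 3,"travel": [0,0,-2],"twist": [0,0,0]},
  {"hand": 3,"travel": [0,0,-2],"twist": [0,0,0]},
  {"hand": 3,"travel": [0,0,-1.5],"twist": [0,0,0]},
])

```text
time: 23.25
position: [0.5881, 0.3857, 0.1116]
tool_rot: [0.504, 0.864, 0.001, 0.0]
ft_force: [1.0, -0.3, -0.6]
grip_width: 0.0357
grip_force: 20.0
```

Run:
```python
from h import *
o,c,T=wrist('w14')
rel([.6543,-.0261,.037],199.45,o)
rel([.6543,-.0261,.037],19.45,o);print(o['q'][[0,5]])
```

```text
turn z -80.0 travel cm [  7.47 -41.03   7.46] tilt deg 0.09 pos [0.5881 0.3857 0.1116] t 23.25 w 0.0357 F 20.0
turn z 100.0 travel cm [-7.47 41.03  7.46] tilt deg 0.09 pos [0.5881 0.3857 0.1116] t 23.25 w 0.0357 F 20.0
[ 0.42185863 -0.09231127]
```

Emit:
move_arm([
  {"hand": 3,"travel": [0,0,0],"twist": [0,0,7]},
  {"hand": 3,"travel": [0,0,0],"twist": [0,0,7]},
  {"hand": 3,"travel": [0,0,0],"twist": [0,0,7]},
  {"hand": 3,"travel": [0,0,0],"twist": [0,0,7]},
  {"hand": 3,"travel": [0,0,0],"twist": [0,0,7]},
])

```text
time: 23.72
position: [0.5873, 0.3852, 0.109]
tool_rot: [0.743, 0.67, -0.001, -0.0]
ft_force: [0.2, 0.0, -1.2]
grip_width: 0.0358
grip_force: 20.0
```

Emit:
move_arm([
  {"hand": 3,"travel": [0,0,0],"twist": [0,0,7]},
  {"hand": 3,"travel": [0,0,0],"twist": [0,0,7]},
  {"hand": 3,"travel": [0,0,0],"twist": [0,0,7]},
  {"hand": 3,"travel": [0,0,0],"twist": [0,0,7]},
  {"hand": 3,"travel": [0,0,0],"twist": [0,0,7]},
])

```text
time: 24.13
position: [0.5873, 0.3852, 0.1089]
tool_rot: [0.91, 0.415, -0.001, -0.0]
ft_force: [0.7, -0.2, -1.1]
grip_width: 0.0356
grip_force: 20.0
```

Emit:
move_arm([
  {"hand": 3,"travel": [0,0,0],"twist": [0,0,7]},
  {"hand": 3,"travel": [0,0,0],"twist": [0,0,7]},
  {"hand": 3,"travel": [0,0,0],"twist": [0,0,7]},
  {"hand": 3,"travel": [0,0,0],"twist": [0,0,7]},
  {"hand": 3,"travel": [0,0,0],"twist": [0,0,2]},
])

```text
time: 24.55
position: [0.5873, 0.3852, 0.1089]
tool_rot: [0.986, 0.167, -0.001, 0.0]
ft_force: [0.5, -0.0, -0.7]
grip_width: 0.0354
grip_force: 20.0
```

Emit:
move_arm([
  {"hand": 3,"travel": [-0.5,3,0],"twist": [0,0,0]},
  {"hand": 3,"travel": [-0.5,3,0],"twist": [0,0,0]},
  {"hand": 3,"travel": [-0.5,3,0],"twist": [0,0,0]},
  {"hand": 3,"travel": [-0.5,3,0],"twist": [0,0,0]},
  {"hand": 3,"travel": [-0.5,3,0],"twist": [0,0,0]},
])

```text
time: 24.97
position: [0.6138, 0.2344, 0.1091]
tool_rot: [0.986, 0.169, -0.0, -0.0]
ft_force: [0.1, -0.5, -0.7]
grip_width: 0.0357
grip_force: 20.0
```

Emit:
move_arm([
  {"hand": 3,"travel": [-0.5,3,0],"twist": [0,0,0]},
  {"hand": 3,"travel": [-0.5,3,0],"twist": [0,0,0]},
  {"hand": 3,"travel": [-0.5,3,0],"twist": [0,0,0]},
  {"hand": 3,"travel": [-0.5,3,0],"twist": [0,0,0]},
  {"hand": 3,"travel": [-0.5,3,0],"twist": [0,0,0]},
])

```text
time: 25.38
position: [0.6402, 0.0845, 0.1092]
tool_rot: [0.986, 0.169, -0.0, -0.0]
ft_force: [-0.6, 0.6, -0.6]
grip_width: 0.0358
grip_force: 20.0
```

Emit:
move_arm([
  {"hand": 3,"travel": [-0.5,3,0],"twist": [0,0,0]},
  {"hand": 3,"travel": [-0.5,3,0],"twist": [0,0,0]},
  {"hand": 3,"travel": [-0.7,3,0],"twist": [0,0,0]},
  {"hand": 3,"travel": [-0.7,2,0],"twist": [0,0,0]},
  {"hand": 3,"travel": [0,0,0],"twist": [0,0,0]},
])

```text
time: 25.8
position: [0.655, -0.0309, 0.1092]
tool_rot: [0.986, 0.167, 0.0, 0.001]
ft_force: [0.5, -0.2, -1.4]
grip_width: 0.0355
grip_force: 20.0
```

Emit:
move_arm([
  {"hand": 3,"travel": [0,0,0],"twist": [0,0,0]},
  {"hand": 3,"travel": [0,0,0],"twist": [0,0,0]},
])

```text
time: 25.97
position: [0.654, -0.0252, 0.1091]
tool_rot: [0.986, 0.169, -0.001, -0.001]
ft_force: [-0.1, -0.5, -0.2]
grip_width: 0.0357
grip_force: 20.0
```

Run:
```python
from h import *
o,c,T=wrist('w15')
rel([.6543,-.0261,.037],19.45,o)
Y=np.radians(19.45);R=np.array([[np.cos(Y),-np.sin(Y)],[np.sin(Y),np.cos(Y)]])
w=lambda a,b:[*(np.array([.58,.025])+R@[a,b]),.018]
p=proj(c,[w(.106,-.04),w(.106,-.106)],T);print('expected far edge of liner',p.round(1))
x=int(p[:,0].mean());col=c['frame'][:200,x]
s=cv2.cvtColor(c['frame'],cv2.COLOR_RGB2HSV)[:,x,1]
print([ (i,int(s[i])) for i in range(int(p[0,1])-24,int(p[0,1])+16,2) if i>=0])
M=((c['frame'].max(2)<70)*255).astype(np.uint8);M[262:]=0;n,l,st,ce=cv2.connectedComponentsWithStats(M);print(st[1:][st[1:,4]>800])
```

```text
turn z -0.0 travel cm [0.   0.1  7.21] tilt deg 0.09 pos [ 0.654  -0.0252  0.1091] t 25.97 w 0.0357 F 20.0
expected far edge of liner [[229.9 152. ]
 [325.9 151.9]]
[(127, 85), (129, 84), (131, 85), (133, 85), (135, 85), (137, 85), (139, 92), (141, 128), (143, 139), (145, 136), (147, 137), (149, 136), (151, 11), (153, 14), (155, 14), (157, 14), (159, 15), (161, 17), (163, 17), (165, 16)]
[[  43  169   77   93 4516]
 [ 222  192  111   70 4444]]
```

The liner edge is at row 150, predicted 152, so the player remote is aligned over the far half.

Emit:
move_arm([
  {"hand": 3,"travel": [0,0.1,2.2],"twist": [0,0,0]},
  {"hand": 3,"travel": [0,0,2.2],"twist": [0,0,0]},
  {"hand": 3,"travel": [0,0,1.3],"twist": [0,0,0]},
  {"hand": 3,"travel": [0,0,0.9],"twist": [0,0,0]},
  {"hand": 3,"travel": [0,0,0.4],"twist": [0,0,0]},
])

```text
time: 26.43
position: [0.6539, -0.0256, 0.0379]
tool_rot: [0.986, 0.17, -0.001, -0.001]
ft_force: [-0.2, -0.8, -0.9]
grip_width: 0.0356
grip_force: 20.0
```

Emit:
move_arm([
  {"hand": 3,"travel": [0,0,0.2],"twist": [0,0,0]},
  {"hand": 3,"travel": [0,0,0],"twist": [0,0,0]},
  {"hand": 3,"travel": [0,0,0],"twist": [0,0,0]},
])

```text
time: 26.68
position: [0.6556, -0.0269, 0.0383]
tool_rot: [0.986, 0.169, 0.001, 0.0]
ft_force: [-0.5, 0.2, -1.1]
grip_width: 0.0359
grip_force: 20.0
```

Emit:
move_arm([
  {"hand": 4.8,"travel": [0,0,0],"twist": [0,0,0]},
  {"hand": 4.8,"travel": [0,0,0],"twist": [0,0,0]},
  {"hand": 4.8,"travel": [0,0,0],"twist": [0,0,0]},
  {"hand": 4.8,"travel": [0,0,0],"twist": [0,0,0]},
])

```text
time: 27.02
position: [0.6552, -0.027, 0.0381]
tool_rot: [0.986, 0.169, 0.0, 0.0]
ft_force: [-0.2, -1.2, -0.7]
grip_width: 0.047
grip_force: 0.0
```

Emit:
move_arm([
  {"hand": 4.8,"travel": [0,0,-1.5],"twist": [0,0,0]},
  {"hand": 4.8,"travel": [0,0,-2.5],"twist": [0,0,0]},
  {"hand": 4.8,"travel": [0,0,-3],"twist": [0,0,0]},
  {"hand": 4.8,"travel": [0,0,-3],"twist": [0,0,0]},
  {"hand": 4.8,"travel": [0,0,-3],"twist": [0,0,0]},
])

```text
time: 27.43
position: [0.6546, -0.027, 0.1688]
tool_rot: [0.986, 0.169, -0.0, -0.0]
ft_force: [1.0, -0.3, -0.1]
grip_width: 0.0482
grip_force: 0.0
```

Emit:
move_arm([
  {"hand": 4.8,"travel": [-3,0,-1],"twist": [0,0,0]},
  {"hand": 4.8,"travel": [-3,0,-1],"twist": [0,0,0]},
  {"hand": 4.8,"travel": [-3,0,0],"twist": [0,0,0]},
  {"hand": 4.8,"travel": [-3,0,0],"twist": [0,0,0]},
  {"hand": 4.8,"travel": [0,0,0],"twist": [0,0,0]},
])

```text
time: 27.85
position: [0.5352, -0.0669, 0.1874]
tool_rot: [0.986, 0.168, -0.004, -0.001]
ft_force: [-0.7, 0.0, -0.9]
grip_width: 0.0482
grip_force: 0.0
```

Run:
```python
from h import *
o,c,T=wrist('w16');print(o['position'],o['time'])
```

```text
[ 0.53522061 -0.06688935  0.1874295 ] 27.85
```

View pics/w16.png

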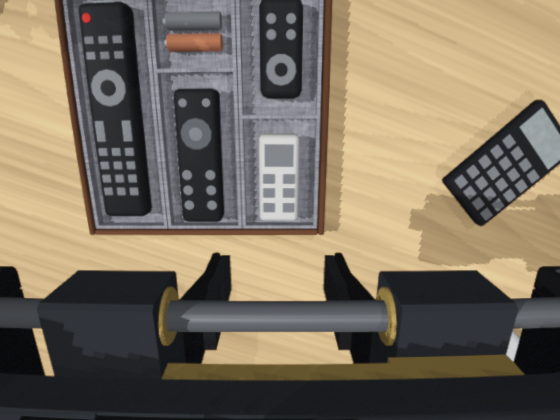

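All four remotes lie flat, keys up, in their wells, and the gripper is clear. Handing in.

```bash
python3 -c "
from rig import robot
print(robot.hand_in())"
```

```text
the job is handed in; nothing more can be done
None
```

All four remotes are in their caddy compartments, flat and keys up, placed in the order asked; the look-alikes were left where they lay, and the job was handed in at about 28 s (no verdict was returned).

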